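# Clear and refill the drying-tablet dispenser on the bathroom shelf

### The arm

A 6-joint arm with a two-finger parallel gripper is mounted at the origin on the work surface. World frame = base frame: x ahead of the robot, y to its left, z up, the work surface at z = 0. Lengths are in mm, angles in rad, forces in N, time in s.
With the tool pointing down it reaches from about 300 to 775 mm from the base axis. Payload 14.6 kg.
Tool frame: the origin (TCP) lies at the very end of the fingers, on their centre line; the grasp point (between the pads) lies 19 mm behind it (grip_point_offset is the distance from the TCP to the grasp point, in mm); z points along the fingers, y is the line along which they close (so a half turn about z gives the same grasp; the last joint's range is limited). The gripper opens to 94 mm and grips with 3 to 60 N. Pads are 16 mm wide; open, the fingers measure 119 mm over their backs; the gripper's body (75 mm by 177 mm) begins 78 mm behind the grasp point.
Start: joints at [1.125, 0.3, 1.521, -0, 1.321, -0.067], TCP at [203.39, 511.001, 174.846] pointing down, gripper open.
Joint ranges: [-3.03, 3.03], [-0.79, 2.21], [0.23, 2.52], [-1.04, 4.18], [0, 3.07], [-2.55, 2.55]. Speed limits (rad/s): [2.22, 2.22, 2.57, 3.14, 3.14, 3.14].

### API

Orientations are given as [roll, pitch, yaw] about the fixed x, y, z axes, in that order (R = Rz(yaw) Ry(pitch) Rx(roll)).
In Python, from cell import read_state, camera, camera_info, sign_off, grip_point_offset gives the robot as it stands.
- The arm moves only by the shell command python3 -m handwheel 'ROWS' [FORCE]. ROWS is text: rows parted by semicolons, each of 5 numbers parted by spaces: the shift along the world's x, y, z in units of 40 mm (1.0 is 40 mm), then the turn about the world's z in units of 5 degrees (1.0 is 5 degrees), then the closure, from 0 (fully open) to 1 (shut). In form: dx dy dz yaw gripper; .... A call has 1 to 12 rows; each row shifts and turns the commanded pose from where the row before left it; what a row does not reach is not made up. A row lasts 1/12 s, in which the tool goes at most 41.7 mm and 7.16 degrees, less where a joint would pass 70% of its speed; a pose out of reach is approached as far as the arm can. A call is refused whole if a number of a shift passes 1 or a number of a turn 1, either way. A call with a gripper value outside its range is refused whole. The fingers move at their own pace and stop on an object; FORCE is the grip in N (left out, the last holds). Time passes only in rows, so rows that do not move let the fingers close. It gives the time, the measured TCP pose, the force, the opening and the grip force at its end, in the units of the state.
- read_state(): the state, without advancing time (a new reading comes with each control period).
- camera(name): name is "side" or "top"; returns (picture, depth): 400x640x3 uint8, red, green, blue; 400x640 float32, mm along the optical axis (not along the pixel's ray), 0 where there is no reading.
- camera_info(name): a dict with "intrinsics" (3x3 intrinsics, pixels), "world_from_camera" (4x4, takes a point from camera to world coordinates). Camera axes: x right, y down, z forward; pixel columns grow to the right and rows downward; lengths in mm; the calibration is good to about 2 mm. A picture is of the moment at which its call begins. camera_info takes no time and is no camera call.
- sign_off(): hands the job in; it is judged then, once.
The state is a dict: "clock": time; "joints": joint angles; "qd": joint speeds; "effort": joint torques, N m; "eef_pos": TCP position; "eef_rot": TCP orientation; "wrist_force": force on the tool from outside, world axes, zero at the start; "moment": the same for the moment, N m; "finger_gap": finger opening in mm; "finger_force": force on a finger pad.
Only numpy, scipy, OpenCV 4.12 (cv2) and the standard library are available. Lean on these libraries where they do the work, as an engineer would, in place of code of your own. Each camera call takes 0.05 s, during which the arm holds its last target. There are 200 camera calls.

### The job

First hang the pink headband over the steel rail, one leg each side of the bar, then put the nail brush that lies across the dispenser's mouth into the open flip drawer and push the drawer fully shut. Then load the refill boxes flat into the cleared dispenser, one at a time, so that they will come out at the bottom in the order green, yellow, red, purple (skip colours that are not there). Leave the cup, jar, comb, bottle, cream jar and tumbler where they are.

Things in the scene. Friction and masses are not known exactly. Their poses are not given: they have to be found in the camera images.
- headband_knot (a point): Pink rigid headband, an inverted U standing astride the dispenser and brush. Point: centre of the dark pink knot on its top, a block 26 (x) x 40 (y) x 24 (z) mm, 155 mm above the tips. z from tips to knot, y from leg to leg (124 mm apart inside), x along the band's 40 mm width. Band 4 mm thick; arch's outer face 11 mm, inner face 15 mm below the point. 90 g.
- rail: Fixed steel rail: round bar 12 mm thick, 180 mm long along its y axis, on two posts at y = -84 and +84 mm. Origin on the shelf surface below the middle of the bar, z up. Bar's centre line 149 mm above the origin. A hanging headband's knot is about 170 mm above the origin, its tips about 15 mm.
- brush_handle (a point): Wooden nail brush lying bristles down across the dispenser's mouth. Point: centre of its handle, a bar 90 (x) x 22 (y) x 26 (z) mm on top, 38 mm above the bristle tips and 12 mm above the brush's 48 mm wide back. Whole brush 145 (x) x 48 (y) x 51 (z) mm; grip the handle across y. x along its length, z up. 100 g.
- drawer (a joint): Tilt of the pale blue flip drawer (rad): 0 = fully shut (front upright), 0.75 to 0.9 at the start = tipped out towards the robot about a hinge along its lower front edge. A stiff hinge: it stays where it is left; about 3 to 5 N at the rim pushes it.
- drawer_in (a point): Centre of the drawer's inner floor (turns with the drawer). x from the front panel to the back, y along its width, z up the panel. Inside 77 (x) x 170 (y) mm; front panel 6 mm thick, 114 mm high; back wall 50, sides 55 mm high above the floor. The hinge line is 45 mm in front of (-x) and 5 mm below this point. The brush lies in it along y.
- drawer_rim (a point): Middle of the top edge of the drawer's front panel, on its outer (robot side) face; 114 mm from the hinge line. Axes as drawer_in.
- unit: Fixed pale blue housing of the flip drawer, 190 (x) x 200 (y) x 135 (z) mm. Origin on the shelf under the middle of its front edge, facing the robot; it runs from x = 0 to +190. Drawer's hinge line at x = 0, z = 9 mm. The roof covers all behind x = 0: the tipped drawer is open upwards only from x = 0 to its rim (about 80 mm). Cup and jar stand at the back of the roof.
- magazine: Fixed slate-grey dispenser: upright chute open at the top, 90 (x) x 56 (y) mm inside, walls 6 mm thick and 80 mm high, floor 6 mm above the shelf. Origin on the shelf under the chute's centre, z up. The long walls (y = +-28 to 34 mm) have a finger slot 48 mm wide in the middle, from the top to the floor. The front wall (-x) leaves a 26 mm high outlet at the bottom with a 5 mm lip.
- green_c (a point): Green refill box, 80 (x) x 46 (y) x 18 (z) mm, 50 g, white label on top. Point: its centre, 9 mm above its underside; x along its length, z up. It fits flat into the dispenser with its length along the dispenser's x, 5 mm play on each side. May be absent.
- yellow_c (a point): Yellow refill box, 80 (x) x 46 (y) x 18 (z) mm, 50 g, white label on top. Point: its centre, 9 mm above its underside; x along its length, z up. It fits flat into the dispenser with its length along the dispenser's x, 5 mm play on each side. May be absent.
- red_c (a point): Red refill box, 80 (x) x 46 (y) x 18 (z) mm, 50 g, white label on top. Point: its centre, 9 mm above its underside; x along its length, z up. It fits flat into the dispenser with its length along the dispenser's x, 5 mm play on each side. May be absent.
- purple_c (a point): Purple refill box, 80 (x) x 46 (y) x 18 (z) mm, 50 g, white label on top. Point: its centre, 9 mm above its underside; x along its length, z up. It fits flat into the dispenser with its length along the dispenser's x, 5 mm play on each side. May be absent.
- cup_c (a point): White ceramic toothbrush cup, 72 mm wide, 95 mm high, brushes reaching to 178 mm; stands on the drawer housing; leave alone. Point: 47 mm above its underside.
- jar_c (a point): Clear hearing aid drying jar with white twist cap, 72 mm wide, 80 mm high, on the drawer housing; leave alone. Point: its centre.
- comb_c (a point): Metal comb 180 mm long, 32 mm wide, 5 mm thick, lying on the shelf; leave alone. Point: its centre.
- lotion_c (a point): Pale lotion bottle, 60 mm wide, 160 mm high; leave alone. Point: its centre.
- creamjar_c (a point): Amber cream jar, 66 mm wide, 50 mm high; leave alone. Point: its centre.
- tumbler_c (a point): Green plastic tumbler, 72 mm wide, 90 mm high; leave alone. Point: its centre.
Things that resemble listed ones, but are neither listed nor needed, are in the scene too. There is more than one size of the part that bears green_c; the job needs the larger.

How it is judged (in metres and radians):
On the way, in this order (a step that is already met when the one before it is completed fails the run):
1. the headband hangs over the rail, one leg each side of the bar (x of headband_knot in the frame of rail between -0.035 and 0.035 m and y of headband_knot in the frame of rail between -0.075 and 0.075 m and z of headband_knot in the frame of rail between 0.145 and 0.195 m and angle between the x axis of headband_knot and the y axis of rail, either way round below 0.5 rad and angle between headband_knot's own z axis and vertical below 0.4 rad), for 0.3 s.
2. the nail brush is in the flip drawer (x of brush_handle in the frame of drawer_in between -0.045 and 0.05 m and y of brush_handle in the frame of drawer_in between -0.09 and 0.09 m and z of brush_handle in the frame of drawer_in between -0.005 and 0.095 m), for 0.2 s.
3. the flip drawer is shut with the brush in it (all of step 2 and value of joint drawer below 0.08 rad), for 0.2 s.
4. the green box lies flat in the dispenser (x of green_c in the frame of magazine between -0.014 and 0.014 m and y of green_c in the frame of magazine between -0.014 and 0.014 m and z of green_c in the frame of magazine between 0.008 and 0.085 m and angle between green_c's own z axis and vertical below 0.2 rad), for 0.3 s.
5. the yellow box lies flat in the dispenser (x of yellow_c in the frame of magazine between -0.014 and 0.014 m and y of yellow_c in the frame of magazine between -0.014 and 0.014 m and z of yellow_c in the frame of magazine between 0.008 and 0.085 m and angle between yellow_c's own z axis and vertical below 0.2 rad), for 0.3 s.
6. the red box lies flat in the dispenser (x of red_c in the frame of magazine between -0.014 and 0.014 m and y of red_c in the frame of magazine between -0.014 and 0.014 m and z of red_c in the frame of magazine between 0.008 and 0.085 m and angle between red_c's own z axis and vertical below 0.2 rad), for 0.3 s.
7. the purple box lies flat in the dispenser (x of purple_c in the frame of magazine between -0.014 and 0.014 m and y of purple_c in the frame of magazine between -0.014 and 0.014 m and z of purple_c in the frame of magazine between 0.008 and 0.085 m and angle between purple_c's own z axis and vertical below 0.2 rad), for 0.3 s.
At the end, for the whole second after the job is handed in: Headband hangs over the bar (knot within 35 mm sideways, 145-195 mm high, square to the bar within 0.5 rad, tilt under 0.4); brush in the drawer, drawer shut within 0.08 rad; every box present flat (0.2 rad) in the chute, within 14 mm of its axis, green, yellow, red, purple from the bottom up (all of step 1 and all of step 3 and all of step 4 and all of step 5 and all of step 6 and all of step 7 and z of each of yellow_c, red_c, purple_c in the frame of green_c above 0.012 m and z of each of red_c, purple_c in the frame of yellow_c above 0.012 m and z of purple_c in the frame of red_c above 0.012 m); the robot touches nothing.
It fails at once if a bystander (cup, jar, comb, bottle, cream jar or tumbler) is moved more than 30 mm (distance of any of cup_c, jar_c, comb_c, lotion_c, creamjar_c, tumbler_c from where it was at the start of the episode above 0.03 m).
Of box_green, box_yellow, box_red, box_purple only 2 to 4 are there at a start; the rules pass over those that are not, and their reading is None.
At some moment in a run one of box_green, box_yellow, box_red, box_purple may be knocked a few centimetres aside while the robot is not near it.
It also fails if it takes over 210 s, if anything falls off the work surface, if the arm or the gripper's body presses on something with over 40 N, if the wrist force passes 120 N, or if a joint passes its speed limit or range.

## Working session

There is one attempt and no reset: what is moved stays moved. The work goes in short steps, Python scripts to look and compute and a shell command to move; the robot and the scene stay as the last step left them, time stands still between calls to the robot, and variables do not carry over. Pictures are saved under pics/ and viewed, at most 14 in all, crops included, and the job is handed in when it is done.

```bash
mkdir -p pics; ls; cat > h.py <<'E'
import numpy as np,cv2
from cell import *
def shot(n,tag):
    p,d=camera(n); cv2.imwrite(f'pics/{tag}.png',p[:,:,::-1]); np.savez(f'pics/{tag}.npz',p=p,d=d); return p,d
def cloud(n,d):
    i=camera_info(n);K=np.array(i['intrinsics']);T=np.array(i['world_from_camera'])
    v,u=np.mgrid[:d.shape[0],:d.shape[1]]
    P=np.stack([(u-K[0,2])*d/K[0,0],(v-K[1,2])*d/K[1,1],d],-1)
    W=P@T[:3,:3].T+T[:3,3]; W[d<=0]=np.nan; return W
E
python3 - <<'E'
from h import *
for n in('top','side'):
    shot(n,n+'0'); print(n,np.round(camera_info(n)['world_from_camera'],2).tolist())
print(read_state())
E
```

```text
pics
top [[-0.02, -0.98, 0.21, 398.68], [-1.0, 0.02, -0.01, -50.46], [0.0, -0.21, -0.98, 1043.83], [0.0, 0.0, 0.0, 1.0]]
side [[-0.95, -0.21, 0.23, 347.01], [-0.31, 0.63, -0.71, 660.57], [0.0, -0.74, -0.67, 781.27], [0.0, 0.0, 0.0, 1.0]]
{'clock': 0.1, 'joints': array([ 1.12536917e+00,  3.00403603e-01,  1.52152436e+00, -2.60812411e-05,
        1.32069300e+00, -6.65786931e-02]), 'qd': array([ 5.30342106e-04, -1.49457574e-03, -2.48204423e-03, -1.85611846e-05,
       -1.85809979e-03, -1.35096540e-03]), 'effort': array([-2.65467015e-04, -5.32640183e+01, -3.53291774e+01,  7.09039718e-02,
        2.34138023e-02, -5.71845794e-05]), 'eef_pos': array([203.30105971, 510.75795583, 174.34736124]), 'eef_rot': array([-3.14056493e+00, -4.32062887e-05,  2.76275063e+00]), 'wrist_force': array([ 0.36910175, -0.12675829,  0.45180479]), 'moment': array([0.02297707, 0.04925857, 0.03157225]), 'finger_force': 0.0, 'finger_gap': 94.09581389318491}
```

```bash
python3 -m handwheel --help 2>&1 | head -5
```

```text
invalid input at $: expected rows of numbers
```

View pics/top0.png

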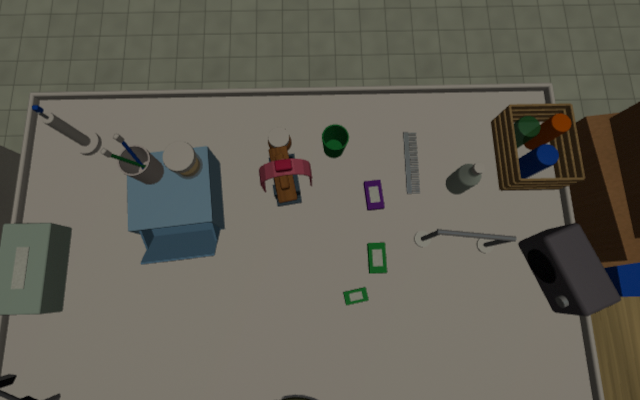

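View pics/side0.png

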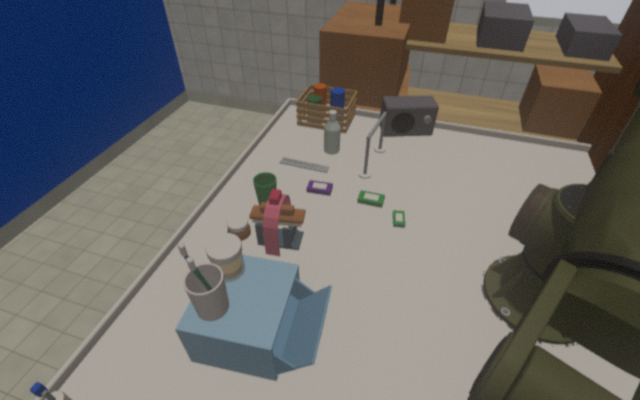

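The top view shows the headband and brush at (285,175), the unit at (175,195) and its tipped drawer at (180,245). The rail runs (425,238)-(515,238). The purple box is at (374,195). There are two green boxes: (377,258), which looks larger, and (356,296), smaller. I see no yellow or red box. Next I measure these and make an enlarged crop of the greens.

```bash
cat >> h.py <<'E'
def rect(W,m,tag,z=None):
    Q=W[m]; Q=Q[~np.isnan(Q).any(1)]
    if len(Q)<8: print(tag,len(Q)); return
    r=cv2.minAreaRect(Q[:,:2].astype(np.float32))
    print(tag,len(Q),'c',np.round(r[0]),'sz',np.round(r[1]),'ang',round(r[2],1),'z',np.round(np.percentile(Q[:,2],[2,50,98])),'mean',np.round(Q.mean(0)))
def ang(Q):
    c=Q.mean(0); u,s,v=np.linalg.svd(Q-c); a=np.degrees(np.arctan2(v[0,1],v[0,0]))%180; return c,a,s/np.sqrt(len(Q))
E
python3 - <<'E'
from h import *
for n in('top','side'):
    z=np.load(f'pics/{n}0.npz');p,d=z['p'],z['d'];W=cloud(n,d)
    hsv=cv2.cvtColor(p,cv2.COLOR_RGB2HSV).astype(int);H,S,V=hsv[...,0],hsv[...,1],hsv[...,2];Z=W[...,2]
    X,Y=W[...,0],W[...,1]
    def comps(m,tag,mn=25):
        k,l,s,c=cv2.connectedComponentsWithStats(m.astype(np.uint8))
        for i in range(1,k):
            if s[i,4]>=mn: rect(W,l==i,f'{n} {tag} px{c[i].round()}')
    low=(Z<45)&(Z>5)&(X>150)&(X<800)&(abs(Y)<600)
    comps(low&(H>45)&(H<85)&(S>120),'green')
    comps(low&(H>125)&(H<160)&(S>100),'purple')
    comps((Z>100)&(S>90)&((H>165)|(H<3)),'pink')
    comps((Z>70)&(Z<140)&(S>110)&(H>=4)&(H<20)&(X<750)&(X>350)&(Y>-50)&(Y<200),'brush')
    comps((Z>135)&(Z<165)&(X<650)&(X>300)&(Y<-150)&(Y>-500),'rail')
    comps((Z>125)&(Z<145)&(Y>120)&(Y<450)&(H>90)&(H<115),'unitroof',200)
    comps((Z>20)&(Z<122)&(Y>120)&(Y<450)&(H>90)&(H<115),'drawer',200)
    comps((Z>70)&(Z<95)&(Y>-40)&(Y<110)&(X>400)&(H>90)&(H<125),'mag',8)
    comps((Z>4)&(Z<45)&(X>150)&(X<500)&(abs(Y)<500),'lowany',15)
p=np.load('pics/top0.npz')['p']
a=cv2.resize(p[180:310,335:400],None,fx=5,fy=4.5)
b=cv2.resize(p[120:215,250:325],None,fx=5,fy=5)
h=min(len(a),len(b));cv2.imwrite('pics/crop1.png',np.hstack([a[-h:],b[:h]])[:, :, ::-1])
E
```

```text
top green px[335. 140.] 188 c [ 783. -120.] sz [53. 30.] ang 67.2 z [ 5. 18. 44.] mean [ 787. -119.   20.]
top green px[331. 154.] 42 c [ 745. -108.] sz [45. 10.] ang 70.4 z [17. 32. 43.] mean [ 744. -108.   31.]
top green px[376. 258.] 316 c [ 460. -219.] sz [77. 44.] ang 0.5 z [11. 18. 22.] mean [ 460. -218.   18.]
top green px[355. 296.] 161 c [ 363. -160.] sz [32. 58.] ang 10.8 z [ 9. 14. 17.] mean [ 363. -159.   14.]
top purple px[373. 195.] 292 c [ 630. -221.] sz [78. 45.] ang 5.7 z [10. 18. 22.] mean [ 628. -219.   18.]
top pink px[284. 168.] 773 c [680.  16.] sz [ 53. 126.] ang 7.3 z [104. 138. 169.] mean [672.  14. 139.]
top brush px[278. 153.] 224 c [719.  30.] sz [43. 47.] ang 9.2 z [102. 106. 133.] mean [721.  31. 111.]
top brush px[285. 188.] 481 c [631.  14.] sz [66. 48.] ang 10.7 z [102. 107. 133.] mean [629.  14. 112.]
top rail px[478. 173.] 38 c [ 647. -452.] sz [21.  5.] ang 89.5 z [135. 157. 161.] mean [ 647. -450.  153.]
top rail px[471. 235.] 369 c [ 499. -421.] sz [160.  12.] ang 83.4 z [147. 154. 158.] mean [ 499. -419.  154.]
top unitroof px[171. 198.] 4567 c 
[... 1482 characters left out ...]
 296.] sz [191. 201.] ang 5.8 z [130. 136. 139.] mean [607. 314. 136.]
side drawer px[274. 337.] 5451 c [594. 295.] sz [266. 197.] ang 5.8 z [ 21.  63. 118.] mean [551. 325.  64.]
side mag px[258. 225.] 13 c [713.  58.] sz [12.  4.] ang 5.9 z [76. 80. 84.] mean [713.  59.  80.]
side mag px[287. 229.] 27 c [635.  46.] sz [27.  8.] ang 23.7 z [71. 78. 82.] mean [635.  46.  77.]
side lowany px[369. 174.] 22 c [ 496. -347.] sz [21. 25.] ang 39.7 z [4. 7. 9.] mean [ 494. -345.    7.]
side lowany px[371. 198.] 334 c [ 461. -230.] sz [78. 70.] ang 0.4 z [ 5. 19. 22.] mean [ 460. -214.   17.]
side lowany px[399. 218.] 199 c [ 365. -166.] sz [37. 73.] ang 11.0 z [ 5. 15. 17.] mean [ 365. -156.   14.]
```

View pics/crop1.png

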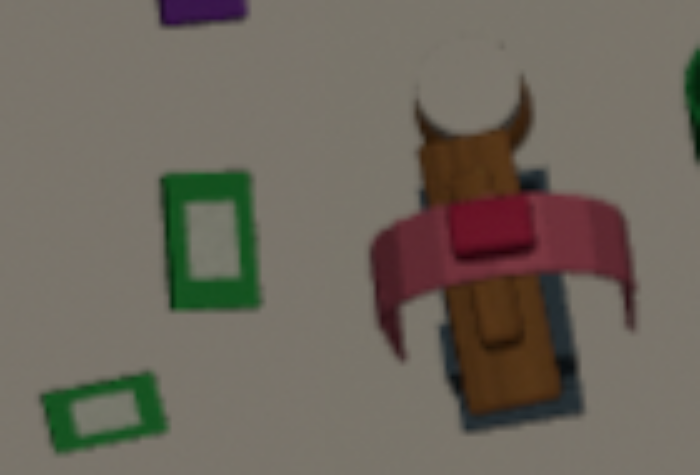

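Crop: the candidates for green_c are the larger box at px(377,258), measuring 77x44 mm, and the smaller at px(356,296), measuring 58x32. The larger one matches the 80x46 in the description. The headband stands over the brush, and the cream jar sits just behind it. I'll refine the knot, rail and magazine numbers, then move.

```bash
python3 - <<'E'
from h import *
for n in('top','side'):
    z=np.load(f'pics/{n}0.npz');p,d=z['p'],z['d'];W=cloud(n,d);X,Y,Z=W[...,0],W[...,1],W[...,2]
    hsv=cv2.cvtColor(p,cv2.COLOR_RGB2HSV).astype(int);H,S,V=hsv[...,0],hsv[...,1],hsv[...,2]
    pk=(S>90)&((H>165)|(H<3))&(X>550)&(abs(Y-15)<120)
    rect(W,pk&(Z>161),n+' knottop'); rect(W,pk&(Z>90)&(Z<140),n+' arch'); 
    for k in(35,80):
        m=pk&(Z>15)&(Z<125)&(abs(Y-15)>50)
    rect(W,m&(Y>15),n+' legL'); rect(W,m&(Y<15),n+' legR')
    rect(W,(Z>127)&(Z<136)&(X>550)&(X<760)&(abs(Y-15)<60)&(H<25)&(S>100),n+' handle top')
    rect(W,(Z>144)&(Z<165)&(X>450)&(X<560)&(Y<-320)&(Y>-520),n+' bar')
    m=(Z>144)&(Z<165)&(X>450)&(X<560)&(Y<-320)&(Y>-520); print(ang(W[m][:,:2]))
    rect(W,(Z>76)&(Z<85)&(X>580)&(X<760)&(Y>-50)&(Y<80)&(H>85)&(H<130),n+' magrim')
    m=(Z>20)&(Z<125)&(Y>150)&(Y<420)&(H>90)&(H<115)&(X<535)
    rect(W,m,n+' drawer')
    Q=W[m]; a=np.radians(5.8); L=np.stack([(Q[:,0]-536.5)*np.cos(a)+(Q[:,1]-285.4)*np.sin(a),-(Q[:,0]-536.5)*np.sin(a)+(Q[:,1]-285.4)*np.cos(a),Q[:,2]],1)
    L=L[L[:,0]<-60]; print('rim local',L[np.argmax(L[:,2])].round(), L[:,0].min().round(), L[:,2].max().round(),L[:,1].min().round(),L[:,1].max().round())
E
```

```text
top knottop 178 c [673.  15.] sz [26. 40.] ang 10.6 z [162. 167. 170.] mean [673.  15. 167.]
top arch 457 c [680.  16.] sz [ 53. 129.] ang 7.1 z [ 98. 128. 140.] mean [675.  13. 125.]
top legL 93 c [667.  73.] sz [42. 16.] ang 6.1 z [ 34. 109. 122.] mean [663.  73. 100.]
top legR 83 c [681. -43.] sz [39. 15.] ang 0.9 z [ 64. 110. 121.] mean [678. -42. 107.]
top handle top 149 c [668.  21.] sz [88. 21.] ang 10.9 z [127. 131. 134.] mean [661.  19. 131.]
top bar 410 c [ 498. -430.] sz [180.  12.] ang 83.4 z [148. 154. 158.] mean [ 498. -430.  154.]
(array([ 497.54073302, -429.93414925]), np.float64(83.3744608212513), array([52.59301343,  3.42370678]))
top magrim 63 c [675.  20.] sz [103.  65.] ang 8.5 z [77. 80. 83.] mean [661.  12.  80.]
top drawer 1927 c [502. 285.] sz [ 84. 186.] ang 5.9 z [23. 65. 96.] mean [496. 289.  63.]
rim local [-74.  74. 100.] -77.0 100.0 -89.0 89.0
side knottop 110 c [675.  19.] sz [25. 37.] ang 6.0 z [161. 168. 170.] mean [674.  21. 167.]
side arch 352 c [677.  18.] sz [ 40. 128.] ang 8.5 z [ 91. 122. 139.] mean [670.  61. 120.]
side legL 302 c [670.  75.] sz [39. 19.] ang 0.9 z [ 22.  97. 124.] mean [669.  77.  87.]
side legR 22 c [677. -46.] sz [ 5. 19.] ang 81.8 z [ 76.  84. 103.] mean [677. -46.  87.]
side handle top 104 c [671.  25.] sz [81. 44.] ang 31.2 z [127. 131. 134.] mean [663.  24. 131.]
side bar 120 c [ 501. -429.] sz [184.  12.] ang 83.4 z [146. 155. 159.] mean [ 501. -420.  155.]
(array([ 500.70554555, -420.39057656]), np.float64(82.99284155606263), array([55.48792508,  3.22101337]))
side magrim 36 c [670.  52.] sz [97.  9.] ang 11.9 z [76. 80. 84.] mean [659.  49.  80.]
side drawer 2640 c [495. 289.] sz [ 82. 196.] ang 0.3 z [25. 67. 97.] mean [498. 299.  65.]
rim local [-73. -28.  99.] -75.0 99.0 -88.0 91.0
```

```bash
python3 -m handwheel '0 -0.5 1 -1 0;0 -1 1 -1 0;0.5 -1 1 -1 0;0.5 -1 1 -1 0;0.5 -1 0.5 -1 0;0.8 -1 0 -1 0;0.8 -1 0 -1 0;0.8 -1 0 -1 0;0.8 -1 0 -1 0;1 -1 0 -1 0;1 -1 0 -1 0;1 -1 0 -1 0'
```

```text
clock: 1.1
eef_pos: [441.6, 152.8, 314.1]
eef_rot: [3.141, -0.0, 1.711]
wrist_force: [1.7, 1.4, -0.3]
finger_gap: 94.2
finger_force: 0.0
```

```bash
python3 -m handwheel '0.9 -0.5 0 0 0;0.9 -0.5 0 0 0;0.8 -0.6 0 0 0;0.8 -0.6 0 0 0;0.8 -0.6 0 0 0;0.8 -0.3 0 0 0;0.8 -0.3 -0.6 0.1 0;0 0 -0.9 0 0;0 0 -0.9 0 0;0 0 -0.6 0 0;0 0 -0.3 0 0;0 0 0 0 0'
```

```text
clock: 2.1
eef_pos: [671.6, 18.9, 179.3]
eef_rot: [-3.137, -0.001, 1.724]
wrist_force: [-0.4, -0.7, -0.1]
finger_gap: 93.7
finger_force: 0.0
```

```bash
python3 -m handwheel '0.05 -0.05 -0.4 0 0;0 0 -0.35 0 0;0 0 0 0 0;0 0 0 0 0.4;0 0 0 0 0.7;0 0 0 0 1;0 0 0 0 1;0 0 0 0 1;0 0 0 0 1;0 0 0 0 1' 25
```

```text
clock: 2.93
eef_pos: [674.7, 16.8, 152.3]
eef_rot: [3.141, 0.0, 1.724]
wrist_force: [0.6, -1.1, -0.2]
finger_gap: 50.9
finger_force: 0.0
```

```bash
python3 -m handwheel '0 0 -0.1 0 1;0 0 0 0 1;0 0 0 0 1;0 0 0 0 1;0 0 0 0 1;0 0 0 0 1;0 0 0 0 1'; python3 -m handwheel '0 0 0.5 0 1;0 0 0.5 0 1;0 0 0.5 0 1;0 0 0.5 0 1;0 0 0.5 0 1;0 0 0.5 0 1;0 0 0.5 0 1;0 0 0.5 0 1;0 0 0.5 0 1;0 0 0.5 0 1'; python3 - <<'E'
from h import *
shot('side','s1')
E
```

```text
clock: 3.52
eef_pos: [674.6, 16.8, 148.3]
eef_rot: [3.141, 0.0, 1.724]
wrist_force: [0.1, 0.4, -0.6]
finger_gap: 4.2
finger_force: 0.0
clock: 4.35
eef_pos: [674.4, 16.8, 349.3]
eef_rot: [3.141, 0.0, 1.724]
wrist_force: [0.6, -0.5, -0.6]
finger_gap: 0.5
finger_force: 0.0
```

View pics/s1.png

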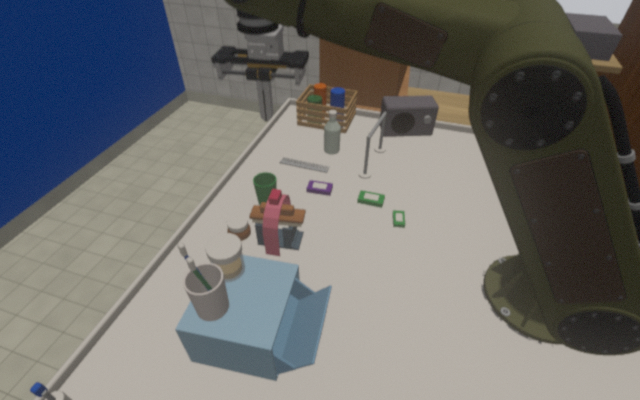

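The gripper is raised at px (265,95), empty, and the headband at (275,220) is undisturbed. I'll check where the fingertips actually are.

```bash
python3 - <<'E'
from h import *
def proj(n,w):
    i=camera_info(n);q=np.linalg.inv(np.array(i['world_from_camera']))@np.r_[w,1];k=np.array(i['intrinsics'])@q[:3];return (k[:2]/k[2]).round(),q[2].round()
print(proj('side',[674,17,349]),proj('side',[674,17,155]))
z=np.load('pics/s1.npz');W=cloud('side',z['d'])
for v in range(75,130,5): print(v,W[v,262:270:3].round().tolist())
E
```

```text
(array([269., 131.]), np.float64(820.0)) (array([275., 197.]), np.float64(949.0))
75 [[660.0, 48.0, 492.0], [654.0, 47.0, 493.0], [648.0, 47.0, 493.0]]
80 [[676.0, 20.0, 469.0], [666.0, 25.0, 472.0], [649.0, 48.0, 484.0]]
85 [[676.0, 22.0, 459.0], [667.0, 27.0, 462.0], [662.0, 24.0, 462.0]]
90 [[677.0, 23.0, 448.0], [668.0, 26.0, 451.0], [662.0, 25.0, 452.0]]
95 [[675.0, 27.0, 440.0], [670.0, 25.0, 440.0], [664.0, 23.0, 440.0]]
100 [[678.0, 24.0, 427.0], [671.0, 25.0, 429.0], [665.0, 23.0, 429.0]]
105 [[679.0, 26.0, 416.0], [672.0, 25.0, 417.0], [665.0, 25.0, 418.0]]
110 [[679.0, 27.0, 406.0], [673.0, 26.0, 406.0], [666.0, 26.0, 407.0]]
115 [[680.0, 29.0, 395.0], [676.0, 23.0, 392.0], [667.0, 26.0, 395.0]]
120 [[1634.0, -1772.0, -754.0], [676.0, 26.0, 382.0], [1577.0, -1768.0, -742.0]]
125 [[1587.0, -1675.0, -738.0], [948.0, -497.0, 31.0], [937.0, -501.0, 30.0]]
```

```bash
python3 - <<'E'
from h import *
p,d=camera('side'); s=read_state();print(s['eef_pos'],s['eef_rot'],s['finger_gap'],grip_point_offset if not callable(grip_point_offset) else grip_point_offset())
cv2.imwrite('pics/c2.png',cv2.resize(p[40:150,210:330],None,fx=5,fy=5,interpolation=cv2.INTER_CUBIC)[:,:,::-1])
W=cloud('side',d)
for v in range(112,136,2): print(v,W[v,266].round(),p[v,266])
E
```

```text
[675.10438764  16.8088415  351.79743126] [3.13609248e+00 1.02558322e-03 1.72430061e+00] 0.38385839637624275 18.8
112 [671.  27. 402.] [88 85 83]
114 [671.  27. 398.] [83 80 77]
116 [673.  24. 391.] [78 75 73]
118 [674.  24. 386.] [96 92 84]
120 [ 1591. -1761.  -740.] [148 145 130]
122 [ 1577. -1729.  -739.] [153 150 136]
124 [ 945. -499.   35.] [165 161 151]
126 [ 940. -488.   32.] [168 163 153]
128 [ 937. -481.   28.] [138 134 126]
130 [ 937. -479.   20.] [108 103  98]
132 [ 939. -480.   10.] [112 106 101]
134 [ 940. -480.    1.] [153 147 140]
```

View pics/c2.png

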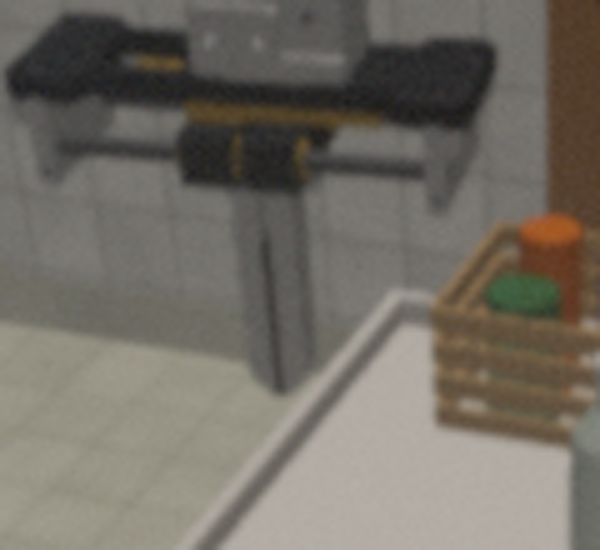

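The fingertips sit at z≈384 while the reported TCP is 352, so the tips are about 31 mm higher than reported. x and y agree. That explains the miss: the fingers closed just over the knot. I'll retry about 30 mm lower.

```bash
python3 -m handwheel '0 0 0 0 0;0 0 0 0 0;0 0 0 0 0;0 0 0 0 0;0 0 -0.4 0 0;0 0 -0.5 0 0;0 0 -0.5 0 0;0 0 -0.5 0 0;0 0 -0.5 0 0;0 0 -0.5 0 0;0 0 -0.5 0 0;0 0 -0.5 0 0' && python3 -m handwheel '0 0 -0.5 0 0;0 0 -0.5 0 0;0 0 -0.4 0 0;0 0 -0.3 0 0;0 0 -0.25 0 0;0 0 -0.25 0 0;0 0 -0.15 0 0;0 0 0 0 0'
```

```text
clock: 5.45
eef_pos: [674.2, 16.8, 190.7]
eef_rot: [-3.141, -0.0, 1.724]
wrist_force: [-0.1, 0.1, -0.1]
finger_gap: 76.7
finger_force: 0.0
clock: 6.12
eef_pos: [674.3, 16.8, 97.2]
eef_rot: [-3.141, -0.0, 1.724]
wrist_force: [0.3, 0.1, 0.1]
finger_gap: 93.9
finger_force: 0.0
```

```bash
python3 -m handwheel '0 0 0.3 0 0;0 0 0.25 0 1;0 0 0 0 1;0 0 0 0 1;0 0 0 0 1;0 0 0 0 1;0 0 0 0 1;0 0 0 0 1;0 0 0 0 1;0 0 0 0 1;0 0 0 0 1;0 0 0 0 1' 25;  python3 -m handwheel '0 0 0 0 1;0 0 0 0 1;0 0 0.1 0 1;0 0 0.3 0 1;0 0 0.5 0 1;0 0 0 0 1'
```

```text
clock: 7.12
eef_pos: [674.6, 16.8, 120.1]
eef_rot: [-3.142, -0.0, 1.724]
wrist_force: [-0.6, 0.7, -0.3]
finger_gap: 26.2
finger_force: 24.8
clock: 7.62
eef_pos: [676.1, 16.8, 161.1]
eef_rot: [3.136, 0.001, 1.724]
wrist_force: [0.8, 0.2, 0.9]
finger_gap: 26.0
finger_force: 24.8
```

```bash
python3 -m handwheel '0 0 0.6 0 1;0 0 0.6 0 1;0 0 0.6 0 1;0 0 0.6 0 1;0 0 0.6 0 1;0 0 0.6 0 1;0 0 0.4 0 1;0 0 0 0 1' && python3 -m handwheel '-0.2 -0.5 0 -1 1;-0.2 -0.6 0 -1 1;-0.2 -0.6 0 -1 1;-0.2 -0.6 0 -1 1;-0.2 -0.6 0 -1 1;-0.2 -0.6 0 -1 1;-0.2 -0.6 0 -1 1;-0.2 -0.6 0 -1 1;-0.2 -0.6 0 -1 1;-0.2 -0.6 0 -1 1;-0.2 -0.6 0 -1 1;-0.2 -0.5 0 -1 1' && python3 -m handwheel '-0.2 -0.5 0 -1 1;-0.2 -0.5 0 -1 1;-0.2 -0.5 0 -1 1;-0.2 -0.5 0 -1 1;-0.2 -0.5 0 -1 1;-0.2 -0.5 0 -1 1;-0.2 -0.5 0 -1 1;-0.2 -0.4 0 -1 1;-0.2 -0.2 0 -1 1;-0.2 0 0 0 1;0 0 0 0 1;0 0 0 0 1'
```

```text
clock: 8.28
eef_pos: [675.3, 16.8, 320.1]
eef_rot: [3.136, 0.001, 1.724]
wrist_force: [-0.1, 0.1, -0.7]
finger_gap: 25.4
finger_force: 24.8
clock: 9.28
eef_pos: [577.8, -264.6, 314.6]
eef_rot: [-3.14, 0.001, 0.672]
wrist_force: [0.4, -0.6, -1.0]
finger_gap: 26.0
finger_force: 24.8
clock: 10.28
eef_pos: [498.5, -427.1, 315.4]
eef_rot: [-3.141, 0.001, -0.108]
wrist_force: [-0.2, -0.0, -0.7]
finger_gap: 25.9
finger_force: 24.8
```

```bash
python3 - <<'E'
from h import *
for n in('top','side'):
    p,d=shot(n,n+'3');W=cloud(n,d);X,Y,Z=W[...,0],W[...,1],W[...,2]
    hsv=cv2.cvtColor(p,cv2.COLOR_RGB2HSV).astype(int);H,S=hsv[...,0],hsv[...,1]
    pk=(S>90)&((H>165)|(H<3))&(X>400)&(X<600)&(Y<-300)&(Y>-530)
    rect(W,pk&(Z>180),n+' band'); rect(W,pk&(Z<300)&(X>500),n+' far leg');rect(W,pk&(Z<300)&(X<500),n+' near leg')
E
```

```text
top band 733 c [ 501. -378.] sz [138. 133.] ang 83.3 z [212. 327. 485.] mean [ 485. -414.  315.]
top far leg 154 c [ 560. -432.] sz [37.  7.] ang 88.5 z [206. 240. 295.] mean [ 559. -428.  242.]
top near leg 82 c [ 453. -456.] sz [ 21. 121.] ang 23.9 z [209. 257. 299.] mean [ 435. -405.  257.]
side band 497 c [ 499. -425.] sz [ 44. 133.] ang 82.8 z [212. 318. 363.] mean [ 493. -420.  304.]
side far leg 115 c [ 560. -433.] sz [42.  7.] ang 78.7 z [210. 253. 297.] mean [ 561. -431.  254.]
side near leg 81 c [ 436. -415.] sz [39.  8.] ang 76.4 z [208. 268. 298.] mean [ 435. -413.  262.]
```

View pics/side3.png

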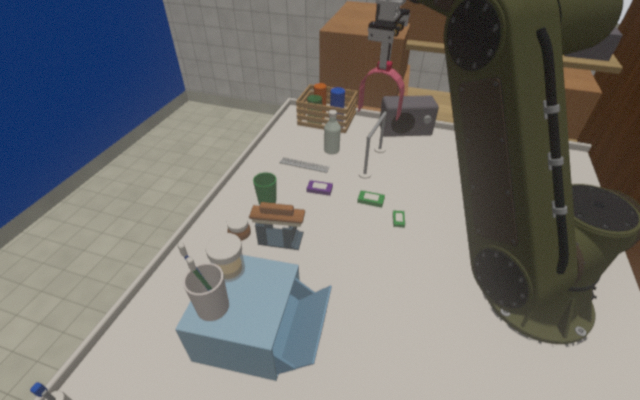

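The headband at px (380,90) is held astride the bar line. Its legs are at x 435 and 561, and the bar is at 499. Lowering now.

```bash
python3 -m handwheel '0 0 -0.5 0 1;0 0 -0.5 0 1;0 0 -0.5 0 1;0 0 -0.5 0 1;0 0 -0.5 0 1;0 0 -0.5 0 1;0 0 -0.5 0 1;0 0 -0.4 0 1;0 0 -0.3 0 1;0 0 -0.2 0 1;0 0 0 0 1;0 0 0 0 1' && python3 -m handwheel '0 0 -0.05 0 1;0 0 0 0 0.7;0 0 0 0 0.6;0 0 0 0 0.5;0 0 0 0 0;0 0 0 0 0;0 0 0 0 0;0 0 0 0 0;0 0 0 0 0;0 0 0 0 0;0 0 0 0 0;0 0 0 0 0'
```

```text
clock: 11.38
eef_pos: [498.9, -427.2, 140.6]
eef_rot: [3.141, -0.0, -0.108]
wrist_force: [-0.5, 0.1, -1.1]
finger_gap: 25.8
finger_force: 24.8
clock: 12.38
eef_pos: [498.6, -427.2, 138.2]
eef_rot: [3.142, -0.0, -0.108]
wrist_force: [0.1, -0.8, -0.2]
finger_gap: 91.1
finger_force: 0.0
```

```bash
python3 -m handwheel '0 0 0.3 0 0;0 0 0.5 0 0;0 0 0.5 0 0;0 0 0.6 0 0;0 0 0.6 0 0;0.2 0.6 0.3 0 0;0.2 0.7 0 0 0;0.2 0.7 0 0 0;0.3 0.7 0 0 0;0.3 0.7 0 0.5 0;0.3 0.7 0 0.5 0;0.3 0.7 0 0.5 0' && python3 -m handwheel '0.3 0.7 0 0.5 0;0.3 0.7 0 0.5 0;0.3 0.7 0 0.5 0;0.3 0.7 0 0.3 0;0.3 0.7 0 0 0;0.3 0.7 0 0 0;0.3 0.7 0 0 0;0.3 0.7 0 0 0;0.2 0.7 -0.3 0 0;0.15 0 -0.5 0 0;0 0 -0.5 0 0;0 0 0 0 0'; python3 - <<'E'
from h import *
for n in('top','side'):
    p,d=shot(n,n+'4');W=cloud(n,d);X,Y,Z=W[...,0],W[...,1],W[...,2]
    hsv=cv2.cvtColor(p,cv2.COLOR_RGB2HSV).astype(int);H,S=hsv[...,0],hsv[...,1]
    pk=(S>90)&((H>165)|(H<3))&(X>400)&(X<600)&(Y<-300)&(Y>-530)
    rect(W,pk&(Z>40),n+' band');rect(W,pk&(Z>175),n+' knot')
    rect(W,(Z>127)&(Z<136)&(X>550)&(X<760)&(abs(Y-15)<60)&(H<25)&(S>100),n+' handle top')
    rect(W,(Z>102)&(Z<136)&(X>550)&(X<745)&(abs(Y-15)<60)&(H<25)&(S>100),n+' brush')
E
```

```text
clock: 13.38
eef_pos: [571.0, -233.8, 251.5]
eef_rot: [3.141, -0.001, 0.025]
wrist_force: [0.6, -0.6, 0.3]
finger_gap: 93.8
finger_force: 0.0
clock: 14.38
eef_pos: [679.4, 17.4, 194.6]
eef_rot: [-3.14, 0.006, 0.181]
wrist_force: [0.6, 0.2, -0.4]
finger_gap: 94.2
finger_force: 0.0
top band 980 c [ 502. -428.] sz [ 41. 133.] ang 81.0 z [ 65. 151. 183.] mean [ 496. -424.  148.]
top knot 204 c [ 494. -426.] sz [25. 39.] ang 81.5 z [176. 181. 185.] mean [ 494. -425.  181.]
top handle top 0
top brush 0
side band 268 c [ 477. -440.] sz [116.  95.] ang 57.3 z [118. 158. 183.] mean [ 485. -420.  157.]
side knot 59 c [ 496. -424.] sz [25. 36.] ang 87.0 z [175. 181. 184.] mean [ 496. -422.  181.]
side handle top 175 c [672.  25.] sz [87. 21.] ang 6.8 z [127. 132. 135.] mean [673.  27. 131.]
side brush 601 c [670.  26.] sz [137.  41.] ang 10.4 z [103. 108. 134.] mean [669.  31. 115.]
```

Headband knot centre is at about (495,-425,170), so it hangs properly. Now the brush.

```bash
python3 -m handwheel '-0.2 0.1 -0.4 0 0;0 0 -0.5 0 0;0 0 -0.5 0 0;0 0 -0.5 0 0;0 0 -0.4 0 0;0 0 -0.3 0 0;0 0 -0.15 0 0;0 0 0 0 0;0 0 0 0 0' 25
```

```text
clock: 15.23
eef_pos: [673.2, 20.7, 89.6]
eef_rot: [3.141, -0.002, 0.179]
wrist_force: [-0.0, -0.2, 0.7]
finger_gap: 94.1
finger_force: 0.0
```

```bash
python3 -m handwheel '-0.1 0 -0.2 0 0;0 0 0 0 1;0 0 0 0 1;0 0 0 0 1;0 0 0 0 1;0 0 0 0 1;0 0 0 0 1;0 0 0 0 1;0 0 0 0 1;0 0 0 0 1;0 0 0 0 1;0 0 0 0 1' 25 && python3 -m handwheel '0 0 0 0 1;0 0 0 0 1;0 0 0.2 0 1;0 0 0.4 0 1;0 0 0.6 0 1;0 0 0.6 0 1;0 0 0.6 0 1;0 0 0.6 0 1;0 0 0.6 0 1;0 0 0.6 0 1;0 0 0 0 1'
```

```text
clock: 16.23
eef_pos: [668.6, 20.8, 80.2]
eef_rot: [-3.142, 0.0, 0.18]
wrist_force: [-0.1, 0.0, 0.9]
finger_gap: 24.0
finger_force: 0.0
clock: 17.15
eef_pos: [669.8, 20.8, 254.3]
eef_rot: [3.14, -0.008, 0.18]
wrist_force: [0.1, 0.3, 0.1]
finger_gap: 21.7
finger_force: 25.0
```

```bash
python3 -m handwheel '-0.5 0.2 0 1 1;-0.5 0.3 0 1 1;-0.5 0.3 0 1 1;-0.5 0.4 0 1 1;-0.5 0.5 0 1 1;-0.5 0.5 0 1 1;-0.4 0.6 0 1 1;-0.3 0.6 0 1 1;-0.2 0.6 0 1 1;-0.15 0.6 0 1 1;0 0.6 0 1 1;0 0.5 0 1 1' && python3 -m handwheel '0 0.4 0 1 1;0 0.25 0 1 1;0 0.2 -0.3 1 1;0 0 -0.5 1 1;0 0 -0.5 1 1;0 0 -0.5 0.1 1;0 0 -0.3 0 1;0 0 0 0 1;0 0 0 0 1'; python3 - <<'E'
from h import *
p,d=shot('side','s5')
a=np.radians(5.8)
for n in('top','side'):
    p,d=shot(n,n+'5');W=cloud(n,d)
    hsv=cv2.cvtColor(p,cv2.COLOR_RGB2HSV).astype(int);H,S=hsv[...,0],hsv[...,1]
    x,y=W[...,0]-536.5,W[...,1]-285.4
    L=np.stack([x*np.cos(a)+y*np.sin(a),-x*np.sin(a)+y*np.cos(a),W[...,2]],-1)
    m=(H<22)&(H>3)&(S>100)&(abs(L[...,1])<110)&(abs(L[...,0]+30)<70)&(L[...,2]>60)
    rect(L,m,n+' brush')
    m=(H>90)&(H<115)&(L[...,2]>85)&(L[...,2]<104)&(abs(L[...,1])<100)&(L[...,0]<-40)
    rect(L,m,n+' rim')
E
```

```text
clock: 18.15
eef_pos: [505.9, 250.3, 247.8]
eef_rot: [-3.141, 0.0, 1.232]
wrist_force: [1.1, -1.3, -0.8]
finger_gap: 22.2
finger_force: 25.0
clock: 18.9
eef_pos: [506.5, 282.7, 164.3]
eef_rot: [-3.141, 0.0, 1.671]
wrist_force: [-0.2, 0.6, -1.4]
finger_gap: 21.6
finger_force: 25.0
top brush 761 c [-31. -19.] sz [ 70. 100.] ang 1.4 z [188. 193. 317.] mean [-33. -33. 208.]
top rim 309 c [-70. -16.] sz [146.  15.] ang 89.6 z [85. 92. 97.] mean [-70. -16.  92.]
side brush 1070 c [-31.  -8.] sz [174.  85.] ang 73.0 z [190. 193. 219.] mean [-31.  30. 204.]
side rim 546 c [-67.   1.] sz [ 16. 179.] ang 0.1 z [85. 93. 98.] mean [-68.   9.  92.]
```

View pics/s5.png

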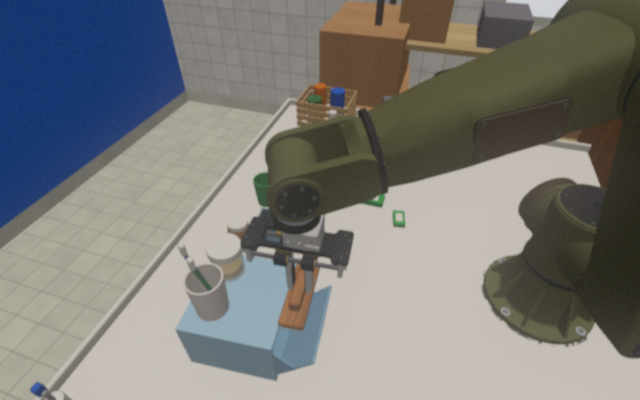

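The brush at px (298,300) is held over the open drawer, parallel to it and centred. Lowering and releasing with a small opening.

```bash
python3 -m handwheel '0 0 -0.4 0 1;0 0 -0.4 0 1;0 0 -0.4 0 1;0 0 -0.3 0 1;0 0 -0.25 0 1;0 0 -0.2 0 1;0 0 0 0 1;0 0 0 0 1'
```

```text
clock: 19.72
eef_pos: [506.8, 282.9, 86.5]
eef_rot: [3.141, -0.0, 1.672]
wrist_force: [0.4, 0.9, -0.7]
finger_gap: 21.7
finger_force: 25.0
```

```bash
python3 -m handwheel '0 0 -0.2 0 1;0 0 0 0 1;0 0 0 0 1'; python3 -m handwheel '0 0 0 0 0.7;0 0 0 0 0.62;0 0 0 0 0.62;0 0 0 0 0.62;0 0 0 0 0.62;0 0 0 0 0.62;0 0 0.3 0 0.62;0 0 0.5 0 0.62;0 0 0.6 0 0.62;0 0 0.7 0 0.62;0 0 0.7 0 0.62;0 0 0.7 0 0.62'; python3 -m handwheel '0 -0.5 0 0 1;0 -0.7 0 0 1;0 -0.7 0 0 1;0 -0.7 0 0 1;0 -0.7 0 0 1;0 -0.7 0 0 1;0 -0.5 0 0 1;0 0 0 0 1'; python3 - <<'E'
from h import *
p,d=shot('side','s6');q,e=shot('top','t6')
cv2.imwrite('pics/c6.png',np.hstack([cv2.resize(p[230:390,170:340],None,fx=2.3,fy=2.3),cv2.resize(q[120:280,110:280],None,fx=2.3,fy=2.3)])[:,:,::-1])
E
```

```text
clock: 19.97
eef_pos: [506.5, 282.8, 78.1]
eef_rot: [-3.141, 0.0, 1.672]
wrist_force: [-0.2, 0.2, -1.1]
finger_gap: 21.7
finger_force: 25.0
clock: 20.97
eef_pos: [506.3, 282.7, 220.6]
eef_rot: [3.141, -0.0, 1.672]
wrist_force: [1.2, 0.1, 0.9]
finger_gap: 35.5
finger_force: 0.0
clock: 21.63
eef_pos: [506.6, 100.0, 219.3]
eef_rot: [3.141, 0.0, 1.669]
wrist_force: [0.2, 0.0, -0.3]
finger_gap: 0.4
finger_force: 0.0
```

View pics/c6.png

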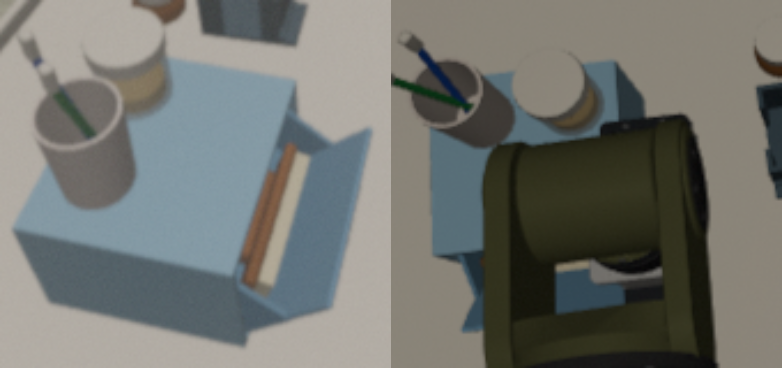

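The brush lies lengthwise in the drawer at crop px (275,220), bristles towards the front panel. Now I push the drawer shut from outside with closed fingers.

```bash
python3 -m handwheel '-0.7 0.3 0 0 1;-0.7 0.5 0 0 1;-0.6 0.7 0 0 1;-0.25 0.7 0 0 1;0 0.7 -0.4 0 1;0 0.7 -0.6 0 1;0 0.7 -0.7 0 1;0 0 -0.7 0 1;0 0 -0.7 0 1;0 0 -0.7 0 1;0 0 -0.6 0 1;0 0 0 0 1' 40; python3 -m handwheel '0.4 0.04 0 0 1;0.4 0.04 0 0 1;0.4 0.04 0 0 1;0.4 0.04 0 0 1;0 0 0 0 1'
```

```text
clock: 22.73
eef_pos: [414.1, 274.7, 38.4]
eef_rot: [-3.135, 0.003, 1.673]
wrist_force: [-0.2, -0.6, 0.2]
finger_gap: 0.6
finger_force: 0.0
clock: 23.15
eef_pos: [482.7, 282.4, 44.1]
eef_rot: [3.139, -0.001, 1.672]
wrist_force: [-0.0, -0.1, 0.3]
finger_gap: 0.3
finger_force: 0.0
```

```bash
python3 -m handwheel '0.3 0.03 0 0 1;0.3 0.03 0 0 1;0.25 0.03 0 0 1'; python3 -m handwheel '0.1 0.01 0 0 1'; python3 -m handwheel '0.06 0 0 0 1;0 0 0 0 1';  python3 - <<'E'
from h import *
p,d=shot('side','s7')
cv2.imwrite('pics/c7.png',cv2.resize(p[200:390,150:370],None,fx=2.5,fy=2.5)[:,:,::-1])
E
```

```text
clock: 23.4
eef_pos: [514.6, 285.7, 43.7]
eef_rot: [3.141, -0.0, 1.673]
wrist_force: [-1.0, 0.4, 2.1]
finger_gap: 0.7
finger_force: 0.9
clock: 23.48
eef_pos: [519.0, 286.0, 43.5]
eef_rot: [3.141, -0.001, 1.672]
wrist_force: [-1.8, -0.3, 1.3]
finger_gap: 0.8
finger_force: 0.7
clock: 23.65
eef_pos: [520.8, 285.5, 42.7]
eef_rot: [3.141, -0.0, 1.672]
wrist_force: [0.4, -0.5, 0.1]
finger_gap: 0.5
finger_force: 0.0
```

View pics/c7.png

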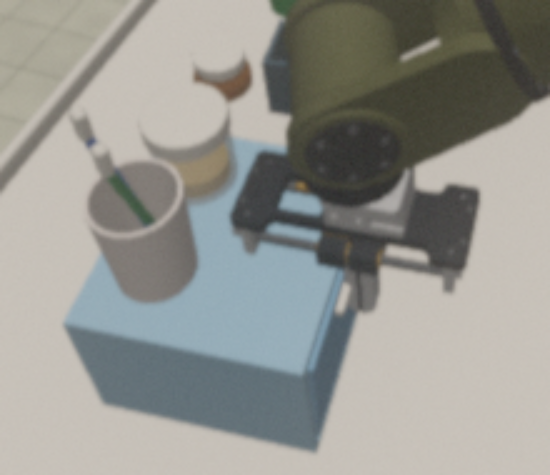

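Drawer is almost shut, with a thin gap at px (330,310). The whitish patch at (342,295) may be a finger pad. Pushing on in small steps until it stops.

```bash
for i in 1; do python3 -m handwheel '0.1 0.01 0 0 1;0 0 0 0 1'; done; python3 -m handwheel '0.1 0.01 0 0 1;0 0 0 0 1'
```

```text
clock: 23.87
eef_pos: [524.7, 285.8, 42.4]
eef_rot: [-3.141, -0.0, 1.672]
wrist_force: [-2.5, 0.7, 1.3]
finger_gap: 0.7
finger_force: 1.0
clock: 24.03
eef_pos: [524.0, 285.5, 42.3]
eef_rot: [-3.13, 0.002, 1.673]
wrist_force: [-46.3, -10.4, 26.2]
finger_gap: 0.4
finger_force: 23.5
```

```bash
python3 -m handwheel '-0.2 0 0 0 1;-0.6 0 0 0 1;-0.8 0 0 0 1;-0.3 -0.3 0.6 0 0;0 -0.7 0.8 0 0;0 -0.8 0.8 0 0;0 -0.8 0.8 0 0;0 -0.8 0.8 0 0;0 -0.8 0 0 0;0 -0.9 0 0 0;0 -0.9 0 0 0;0 0 0 0 0'; python3 - <<'E'
from h import *
p,d=shot('side','s8');q,e=shot('top','t8')
cv2.imwrite('pics/c8.png',np.hstack([cv2.resize(p[170:390,170:450],None,fx=1.8,fy=1.8),cv2.resize(q[120:340,110:240],None,fx=1.8,fy=1.8)])[:,:,::-1])
a=np.radians(5.8)
for n,p,d in(('side',p,d),('top',q,e)):
    W=cloud(n,d);X,Y,Z=W[...,0],W[...,1],W[...,2]
    hsv=cv2.cvtColor(p,cv2.COLOR_RGB2HSV).astype(int);H,S=hsv[...,0],hsv[...,1]
    x,y=X-536.5,Y-285.4
    L=np.stack([x*np.cos(a)+y*np.sin(a),-x*np.sin(a)+y*np.cos(a),Z],-1)
    m=(H>90)&(H<115)&(L[...,2]>20)&(L[...,2]<125)&(abs(L[...,1])<95)&(L[...,0]<30)
    Q=L[m]
    if len(Q): print(n,'front x pct',np.percentile(Q[:,0],[1,5,50]).round(1),Q[:,2].max())
    low=(Z<45)&(Z>5)&(X>150)&(X<710)&(Y<-100)&(Y>-400)
    rect(W,low&(H>45)&(H<85)&(S>120)&(X>410),n+' green');rect(W,low&(H>125)&(H<160)&(S>100),n+' purple')
    m=(Z>74)&(Z<86)&(X>580)&(X<760)&(Y>-50)&(Y<80)&(H>85)&(H<130)
    rect(W,m,n+' magrim')
E
```

```text
clock: 25.03
eef_pos: [453.0, 49.8, 186.3]
eef_rot: [3.141, 0.001, 1.668]
wrist_force: [-0.4, -0.3, 0.1]
finger_gap: 56.8
finger_force: 0.0
side front x pct [1.5 1.7 2.1] 124.87304198798302
side green 1
side purple 45 c [ 630. -215.] sz [73. 37.] ang 7.5 z [17. 20. 23.] mean [ 624. -215.   20.]
side magrim 150 c [677.  22.] sz [101.  68.] ang 8.2 z [74. 80. 84.] mean [672.  28.  80.]
top front x pct [-7.4 -1.  -0.3] 124.39475802600498
top green 319 c [ 460. -219.] sz [77. 44.] ang 0.5 z [11. 18. 22.] mean [ 460. -218.   18.]
top purple 290 c [ 630. -221.] sz [78. 44.] ang 5.4 z [11. 18. 22.] mean [ 628. -219.   18.]
top magrim 198 c [675.  19.] sz [103.  66.] ang 8.2 z [76. 80. 84.] mean [673.  21.  80.]
```

View pics/c8.png

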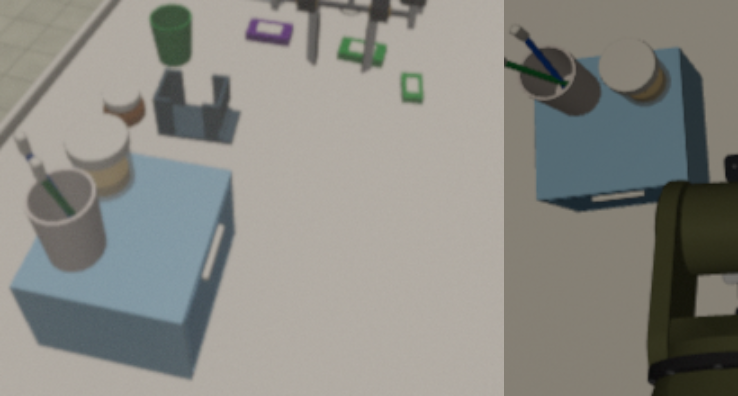

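Drawer is flush shut, and the white strip is its handle label. The dispenser is empty at (676,20) with yaw 8.2°. Next is the larger green box at (460,-218).

```bash
python3 -m handwheel '0 -0.4 0 -1 0;0 -0.5 0 -1 0;0 -0.5 0 -1 0;0 -0.5 0 -1 0;0 -0.5 0 -1 0;0 -0.5 0 -1 0;0 -0.5 0 -1 0;0 -0.5 0 -1 0;0 -0.5 0 -1 0;0.1 -0.5 0 -1 0;0.1 -0.5 0 -1 0;0 -0.5 0 -1 0' && python3 -m handwheel '0 -0.4 0 -1 0;0 -0.3 0 -1 0;0 -0.1 -0.3 -1 0;0 0 -0.5 -1 0;0 0 -0.7 -1 0;0 0 -0.7 -1 0;0 0 -0.7 -1 0;0 0 -0.5 0 0;0 0 -0.3 0 0;0 0 0 0 0;0 0 0 0 0'
```

```text
clock: 26.13
eef_pos: [462.0, -181.6, 185.8]
eef_rot: [-3.142, -0.0, 0.622]
wrist_force: [-1.2, -0.0, -0.8]
finger_gap: 93.6
finger_force: 0.0
clock: 27.05
eef_pos: [461.4, -212.8, 37.9]
eef_rot: [-3.141, 0.001, 0.015]
wrist_force: [-0.5, -0.7, 0.1]
finger_gap: 94.0
finger_force: 0.0
```

```bash
python3 -m handwheel '-0.03 -0.14 -0.5 -0.1 0;0 0 -0.4 0 0;0 0 -0.3 0 0;0 0 -0.2 0 0;0 0 -0.1 0 0;0 0 0 0 0' 20; python3 - <<'E'
from h import *
p,d=camera('side');W=cloud('side',d)
print(read_state()['eef_pos'],read_state()['wrist_force'])
cv2.imwrite('pics/c9.png',cv2.resize(p[110:240,310:440],None,fx=4,fy=4,interpolation=cv2.INTER_CUBIC)[:,:,::-1])
E
```

```text
clock: 27.55
eef_pos: [460.1, -219.2, -21.9]
eef_rot: [3.142, -0.0, 0.006]
wrist_force: [0.3, -0.8, 0.4]
finger_gap: 93.6
finger_force: 0.0
[ 460.29372678 -219.38888389  -21.42164699] [-0.20155106  0.05516816  0.1964705 ]
```

View pics/c9.png

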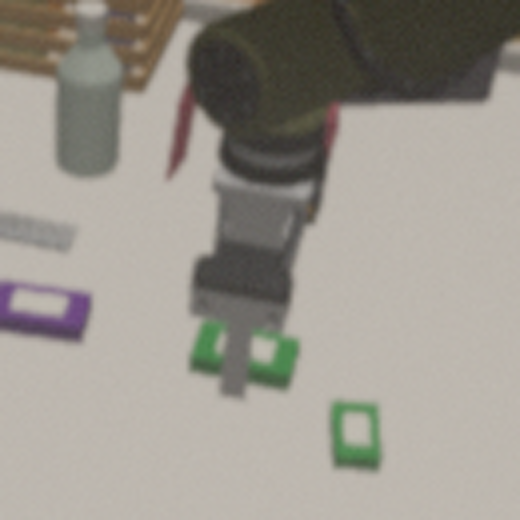

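The fingers straddle the larger green box at crop px (245,355), centred, and the small green box at (355,435) is clear of them. Down 4 mm and grip.

```bash
python3 -m handwheel '0 0 -0.1 0 0;0 0 0 0 1;0 0 0 0 1;0 0 0 0 1;0 0 0 0 1;0 0 0 0 1;0 0 0 0 1;0 0 0 0 1;0 0 0 0 1;0 0 0 0 1;0 0 0 0 1;0 0 0 0 1' 20 && python3 -m handwheel '0 0 0.2 0 1;0 0 0.4 0 1;0 0 0.6 0 1;0 0 0.6 0 1;0 0 0.6 0 1;0 0 0.6 0 1;0 0 0.6 0 1;0 0 0.4 0 1;0 0 0 0 1'
```

```text
clock: 28.6
eef_pos: [459.8, -219.4, -26.0]
eef_rot: [3.142, -0.0, 0.005]
wrist_force: [-0.4, -1.0, 0.6]
finger_gap: 45.5
finger_force: 20.0
clock: 29.35
eef_pos: [461.1, -220.1, 137.8]
eef_rot: [3.139, -0.005, 0.005]
wrist_force: [0.6, 0.5, -0.9]
finger_gap: 46.0
finger_force: 20.0
```

```bash
python3 -m handwheel '0.4 0.4 0 0 1;0.5 0.6 0 0.2 1;0.5 0.6 0 0.2 1;0.5 0.6 0 0.2 1;0.5 0.6 0 0.2 1;0.5 0.6 0 0.2 1;0.5 0.6 0 0.2 1;0.5 0.6 0 0.2 1;0.5 0.6 0 0.2 1;0.5 0.5 0 0.2 1;0.4 0.3 0 0 1;0.07 0 0 0 1' && python3 -m handwheel '0 0 0 0 1;0 0 0 0 1;0 0 0 0 1'; python3 - <<'E'
from h import *
print(read_state()['eef_pos'])
for n in('top','side'):
    p,d=shot(n,n+'10');W=cloud(n,d);X,Y,Z=W[...,0],W[...,1],W[...,2]
    hsv=cv2.cvtColor(p,cv2.COLOR_RGB2HSV).astype(int);H,S=hsv[...,0],hsv[...,1]
    rect(W,(Z>120)&(X>600)&(X<730)&(abs(Y-20)<60)&(Z<200)&(H>45)&(H<85)&(S>110),n+' green')
    rect(W,(Z>74)&(Z<86)&(X>580)&(X<760)&(Y>-50)&(Y<80)&(H>85)&(H<130),n+' magrim')
    rect(W,(Z<45)&(Z>5)&(H>125)&(H<160)&(S>100)&(X<710)&(Y<-100),n+' purple')
E
```

```text
clock: 30.35
eef_pos: [675.6, 23.3, 132.2]
eef_rot: [-3.141, 0.001, 0.165]
wrist_force: [0.2, 0.0, 0.3]
finger_gap: 45.4
finger_force: 20.0
clock: 30.6
eef_pos: [674.0, 19.7, 133.7]
eef_rot: [-3.142, 0.001, 0.161]
wrist_force: [-0.0, -0.3, -0.8]
finger_gap: 46.0
finger_force: 20.0
[673.9625603   19.73996603 133.71261487]
top green 0
top magrim 0
top purple 296 c [ 542. -417.] sz [504.  87.] ang 66.1 z [11. 18. 35.] mean [ 623. -230.   18.]
side green 98 c [675.  25.] sz [77. 41.] ang 13.6 z [177. 179. 181.] mean [675.  26. 179.]
side magrim 159 c [676.  22.] sz [99. 69.] ang 8.3 z [74. 81. 84.] mean [673.  27.  80.]
side purple 31 c [ 631. -215.] sz [70. 32.] ang 5.7 z [18. 20. 23.] mean [ 631. -215.   20.]
```

```bash
python3 -m handwheel '0.04 0.02 -0.3 -0.2 1;0 0 -0.5 0 1;0 0 -0.4 0 1;0 0 -0.3 0 1;0 0 -0.3 0 1;0 0 -0.3 0 1;0 0 0 0 1' && python3 -m handwheel '0 0 -0.3 0 1;0 0 -0.3 0 1;0 0 -0.3 0 1;0 0 -0.3 0 1;0 0 -0.3 0 1;0 0 -0.2 0 1;0 0 0 0 1'
```

```text
clock: 31.28
eef_pos: [675.1, 21.4, 47.1]
eef_rot: [-3.141, 0.003, 0.145]
wrist_force: [-0.4, -0.4, -1.5]
finger_gap: 45.7
finger_force: 20.0
clock: 31.87
eef_pos: [675.7, 21.4, -19.9]
eef_rot: [-3.141, 0.002, 0.145]
wrist_force: [0.1, -0.5, 0.9]
finger_gap: 45.7
finger_force: 20.0
```

```bash
python3 -m handwheel '0 0 0 0 0;0 0 0 0 0;0 0 0 0 0;0 0 0 0 0;0 0 0 0 0;0 0 0.3 0 0;0 0 0.6 0 0;0 0 0.8 0 0;0 0 0.8 0 0;0 0 0.8 0 0;0 0 0.5 0 0;0 0 0 0 0' && python3 -m handwheel '-0.1 -0.5 0 0 0;-0.1 -0.6 0 0 0;-0.1 -0.6 0 -0.2 0;-0.1 -0.6 0 -0.2 0;-0.1 -0.6 0 -0.2 0;-0.1 -0.6 0 0 0;-0.1 -0.6 0 0 0;-0.1 -0.6 0 0 0;-0.2 -0.6 0 0 0;-0.2 -0.5 0 0 0;0 -0.2 0 0 0;0 0 0 0 0'; python3 - <<'E'
from h import *
print(read_state()['eef_pos'])
ps=[]
for n in('top','side'):
    p,d=shot(n,n+'11');W=cloud(n,d);X,Y,Z=W[...,0],W[...,1],W[...,2]
    hsv=cv2.cvtColor(p,cv2.COLOR_RGB2HSV).astype(int);H,S=hsv[...,0],hsv[...,1]
    g=(H>45)&(H<85)&(S>110)
    rect(W,(Z>5)&(X>610)&(X<735)&(abs(Y-20)<45)&(Z<60)&g,n+' green')
    rect(W,(Z<45)&(Z>5)&(H>125)&(H<160)&(S>100)&(X<710)&(Y<-100)&(Y>-400),n+' purple')
    ps.append(p)
cv2.imwrite('pics/c11.png',np.hstack([cv2.resize(ps[0][100:300,240:440],None,fx=2,fy=2),cv2.resize(ps[1][140:340,230:430],None,fx=2,fy=2)])[:,:,::-1])
E
```

```text
clock: 32.87
eef_pos: [678.2, 21.4, 140.8]
eef_rot: [3.14, -0.009, 0.145]
wrist_force: [0.5, -0.1, 0.9]
finger_gap: 94.2
finger_force: 0.0
clock: 33.87
eef_pos: [627.8, -220.1, 134.0]
eef_rot: [3.142, 0.0, 0.09]
wrist_force: [0.0, -0.5, 0.1]
finger_gap: 93.8
finger_force: 0.0
[ 627.82957594 -220.0983939   133.97176836]
top green 283 c [682.  23.] sz [77. 48.] ang 7.6 z [ 9. 24. 28.] mean [683.  22.  23.]
top purple 0
side green 18 c [698.  31.] sz [16. 49.] ang 44.0 z [23. 25. 27.] mean [701.  26.  26.]
side purple 22 c [ 630. -216.] sz [70. 26.] ang 3.9 z [17. 19. 22.] mean [ 622. -218.   19.]
```

View pics/c11.png

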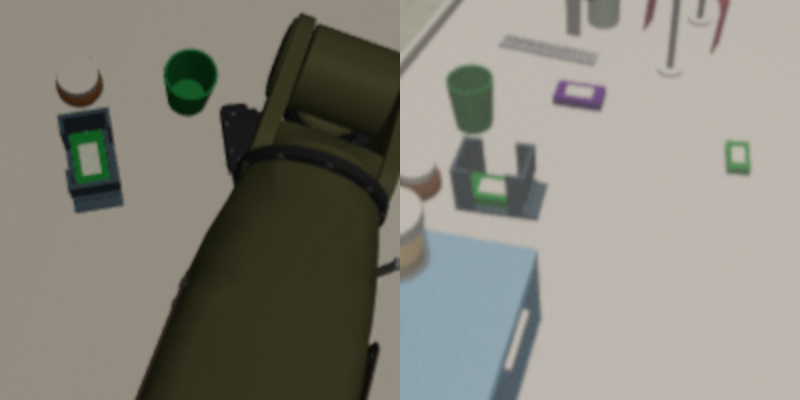

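Green lies flat in the dispenser at left crop px (90,157), top at z≈24. Purple is at right crop px (580,95), undisturbed at (629,-220). Gripping it now.

```bash
python3 -m handwheel '0.03 0 -0.5 0 0;0 0 -0.6 0 0;0 0 -0.6 0 0;0 0 -0.6 0 0;0 0 -0.6 0 0;0 0 -0.4 0 0;0 0 -0.3 0 0;0 0 -0.2 0 0;0 0 -0.15 0 0;0 0 0 0 0;0 0 0 0 0' && python3 -m handwheel '0 0 0 0 1;0 0 0 0 1;0 0 0 0 1;0 0 0 0 1;0 0 0 0 1;0 0 0 0 1;0 0 0 0 1;0 0 0 0 1;0 0 0 0 1;0 0 0 0 1;0 0 0 0 1;0 0 0 0 1' 20
```

```text
clock: 34.88
eef_pos: [629.8, -218.5, -23.4]
eef_rot: [3.141, -0.001, 0.093]
wrist_force: [-0.3, -0.4, 0.5]
finger_gap: 93.8
finger_force: 0.0
clock: 35.88
eef_pos: [629.4, -218.7, -24.0]
eef_rot: [3.141, -0.0, 0.092]
wrist_force: [-0.7, -0.9, 0.4]
finger_gap: 45.8
finger_force: 20.0
```

```bash
python3 -m handwheel '0 0 0.2 0 1;0 0 0.4 0 1;0 0 0.6 0 1;0 0 0.6 0 1;0 0 0.6 0 1;0 0 0.6 0 1;0 0 0.6 0 1;0 0 0.4 0 1;0 0 0 0 1' && python3 -m handwheel '0.1 0.4 0 0 1;0.1 0.5 0 0.2 1;0.1 0.6 0 0.2 1;0.1 0.6 0 0.2 1;0.1 0.6 0 0 1;0.1 0.6 0 0 1;0.1 0.6 0 0 1;0.1 0.6 0 0 1;0.1 0.5 0 0 1;0.1 0.5 0 0 1;0.1 0.4 0 0 1;0.06 0.08 0 0 1' && python3 -m handwheel '0 0 0 0 1;0 0 0 0 1;0 0 0 0 1'; python3 - <<'E'
from h import *
for n in('side',):
    p,d=shot(n,n+'12');W=cloud(n,d);X,Y,Z=W[...,0],W[...,1],W[...,2]
    hsv=cv2.cvtColor(p,cv2.COLOR_RGB2HSV).astype(int);H,S=hsv[...,0],hsv[...,1]
    rect(W,(Z>120)&(X>600)&(X<730)&(abs(Y-20)<60)&(Z<200)&(H>125)&(H<160)&(S>90),n+' purple')
    rect(W,(Z>74)&(Z<86)&(X>580)&(X<760)&(Y>-50)&(Y<80)&(H>85)&(H<130),n+' magrim')
    rect(W,(Z>5)&(X>610)&(X<735)&(abs(Y-20)<45)&(Z<60)&(H>45)&(H<85)&(S>110),n+' green')
E
```

```text
clock: 36.63
eef_pos: [630.8, -219.0, 140.5]
eef_rot: [3.139, -0.006, 0.093]
wrist_force: [-0.5, 0.7, 0.6]
finger_gap: 45.5
finger_force: 20.0
clock: 37.63
eef_pos: [675.5, 23.7, 134.7]
eef_rot: [-3.141, 0.002, 0.147]
wrist_force: [0.4, -0.1, -0.9]
finger_gap: 45.5
finger_force: 20.0
clock: 37.88
eef_pos: [675.7, 19.6, 135.7]
eef_rot: [3.142, 0.0, 0.144]
wrist_force: [-0.5, -1.0, -1.2]
finger_gap: 46.0
finger_force: 20.0
side purple 131 c [677.  24.] sz [77. 41.] ang 7.4 z [176. 179. 181.] mean [675.  27. 179.]
side magrim 154 c [676.  21.] sz [100.  67.] ang 7.4 z [75. 80. 83.] mean [674.  25.  80.]
side green 15 c [692.  34.] sz [23. 63.] ang 59.8 z [23. 25. 27.] mean [703.  23.  25.]
```

```bash
python3 -m handwheel '0 0.03 -0.4 0 1;0 0 -0.5 0 1;0 0 -0.4 0 1;0 0 -0.3 0 1;0 0 -0.3 0 1;0 0 -0.3 0 1;0 0 -0.3 0 1;0 0 -0.3 0 1;0 0 -0.3 0 1;0 0 -0.22 0 1;0 0 0 0 1;0 0 0 0 1' && python3 -m handwheel '0 0 0 0 0;0 0 0 0 0;0 0 0 0 0;0 0 0 0 0;0 0 0 0 0;0 0 0.3 0 0;0 0 0.6 0 0;0 0 0.8 0 0;0 0 0.8 0 0;0 0 0.8 0 0;0 0 0.5 0 0;0 0 0 0 0' && python3 -m handwheel '-0.5 -0.5 0 0 0;-0.6 -0.5 0 0 0;-0.6 -0.5 0 0 0;-0.6 -0.5 0 0 0;-0.6 -0.5 0 0 0;-0.6 -0.5 0 0 0;-0.6 -0.4 0 0 0;-0.5 -0.3 0 0 0;0 0 0 0 0;0 0 0 0 0'; python3 - <<'E'
from h import *
ps=[]
for n in('top','side'):
    p,d=shot(n,n+'13');W=cloud(n,d);X,Y,Z=W[...,0],W[...,1],W[...,2]
    hsv=cv2.cvtColor(p,cv2.COLOR_RGB2HSV).astype(int);H,S=hsv[...,0],hsv[...,1]
    rect(W,(Z>5)&(X>610)&(X<735)&(abs(Y-20)<45)&(Z<70)&(H>125)&(H<160)&(S>90),n+' purple')
    rect(W,(H>165)&(S>90)&(X>400)&(X<600)&(Y<-300)&(Y>-530)&(Z>175),n+' knot')
    ps.append(p)
cv2.imwrite('pics/c13.png',np.hstack([cv2.resize(ps[0][60:320,90:550],(460,260)),cv2.resize(ps[1][60:380,160:450],(290,320))[:260]])[:,:,::-1])
E
```

```text
clock: 38.93
eef_pos: [675.8, 21.8, 2.9]
eef_rot: [-3.141, 0.0, 0.145]
wrist_force: [-0.5, -0.9, -0.6]
finger_gap: 45.7
finger_force: 20.0
clock: 39.93
eef_pos: [677.6, 21.8, 161.9]
eef_rot: [3.14, -0.009, 0.145]
wrist_force: [0.1, -0.4, 0.6]
finger_gap: 94.0
finger_force: 0.0
clock: 40.77
eef_pos: [491.5, -126.6, 155.7]
eef_rot: [3.141, -0.001, 0.143]
wrist_force: [0.5, -0.3, -0.7]
finger_gap: 94.2
finger_force: 0.0
top purple 316 c [680.  24.] sz [81. 48.] ang 8.5 z [ 9. 42. 45.] mean [681.  23.  40.]
top knot 201 c [ 495. -426.] sz [25. 40.] ang 83.5 z [177. 181. 185.] mean [ 495. -425.  181.]
side purple 57 c [681.  25.] sz [70. 44.] ang 8.1 z [40. 43. 45.] mean [689.  29.  43.]
side knot 37 c [ 489. -423.] sz [27. 21.] ang 85.7 z [176. 181. 185.] mean [ 489. -420.  180.]
```

View pics/c13.png

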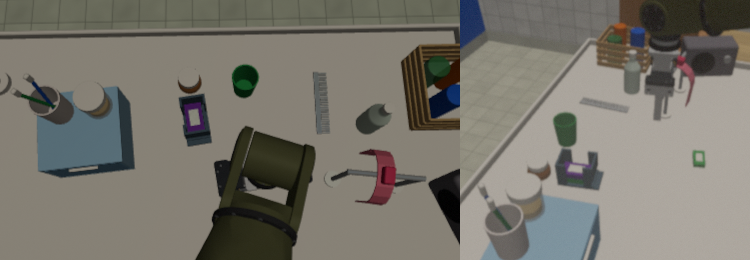

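Purple lies flat on green (left crop px (195,117), top z≈43). The headband hangs on the rail and the drawer is shut. Neither view shows a yellow or red box. Handing in.

```bash
python3 -c "from cell import sign_off; print(sign_off())"
```

```text
the job is handed in; nothing more can be done
None
```

I handed the job in: the headband hangs on the rail, the brush is in the shut drawer, and green then purple lie flat in the dispenser; I saw no yellow or red box, and no verdict came back.

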